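# Reset the fume extractor and hold its gate half open

### The job

Restart the bench's fume extractor for an airflow reading: press the mushroom stop button fully down and let it spring back up, then twist its head clockwise as far as it goes to reset it. Then slide the sprung steel gate on the extractor box by its tab to half open, at the middle mark, and hold it there against its spring with the fingers; the program finishes while still holding it. Leave the other things on the bench where they stand.

Things in the scene. Friction and masses are not known exactly. Their poses are not given: they have to be found in the camera images.
- stop_box: grey control box 90 x 90 mm, 55 high, fixed to the bench; origin at the centre of its underside, z up; a black round mushroom stop button stands in the middle of its top.
- stop_top (a point): centre of the flat top of the black mushroom head, which is 102 mm above the bench when the button is up. The head is round, 40 mm in diameter; its straight side, the part to grip, reaches from 4 to 22 mm below this point. It moves and turns with the head.
- stop_press (a joint): how far the mushroom is pressed down, m: 0 up, 0.008 fully down. It springs back up by itself: about 1 N starts it, about 4.5 N is fully down.
- stop_turn (a joint): turn of the mushroom head about its vertical axis, rad, growing clockwise as seen from above; it starts between 0 and 0.3 and has a hard stop at 1.2. Stiff (0.05 N m), stays where it is left.
- extractor: black fume extractor box, 150 mm (its x) by 220 mm (its y), 70 high, fixed; origin at the centre of its underside, z up. A steel gate covers the 64 x 60 mm opening in its top and runs between aluminium rails (81 mm high) along the box's y. The rails carry white ticks: shut, half (longer, middle) and full, 30 mm apart; a white line on the gate by its tab points at them.
- gate (a joint): travel of the gate, m: 0 shut, 0.03 half, 0.06 full; it grows along the box's +y (from the opening towards the longer closed part of the box top). A spring pulls it shut: about 3.6 N when shut, rising 0.12 N per mm to 7.2 N at half and 10.8 N at full; it slams shut if let go.
- gate_tab (a point): centre of the top face of the gate's upright steel tab, 111 mm above the bench; axes as the box's. The tab is 40 mm wide along the box's x, 10 mm thick along its y (the sliding direction) and rises 36 mm above the gate plate (75 mm above the bench). With the gate shut the tab stands over the middle of the box; the point moves with the gate.
- spool: bystander: solder spool, grey, diameter 54 mm, 42 mm high, standing; origin at the centre of its underside
- flux: bystander: amber glass jar, diameter 42 mm, 85 mm high; origin at the centre of its underside
- driver: bystander: screwdriver lying on the bench; origin at its middle
- brush: bystander: brush lying on the bench; origin at its middle
- block: bystander: aluminium block 110 x 70 x 25 mm; origin at the centre of its underside
- spray: bystander: red spray can, diameter 56 mm, 120 mm high; origin at the centre of its underside
- bin: bystander: yellow open parts bin 100 x 120 x 60 mm; origin at the centre of its underside
There are look-alikes about, which are no part of the job. Leave any orange or pink look-alike of the stop_box alone.

How it is judged:
By the outcome, as a careful person would: the job done as asked, in the order asked, and still so for the second after the job is handed in, while the arm keeps its last pose, push and grip.
It also fails if it takes over 54 s, if anything falls off the work surface, if the arm or the gripper's body presses on something with over 40 N, if the wrist force passes 120 N, or if a joint passes its speed limit or range.

### The arm

A 6-joint arm with a two-finger parallel gripper is mounted at the origin on the work surface. World frame = base frame: x ahead of the robot, y to its left, z up, the work surface at z = 0. Lengths are in mm, angles in rad, forces in N, time in s.
With the tool pointing down it reaches from about 225 to 725 mm from the base axis. Payload 3.1 kg.
Tool frame: the origin (TCP) lies midway between the tips of the shut fingers; the grasp point (between the pads) lies 19 mm behind it; z points along the fingers, y is the line along which they close (so a half turn about z gives the same grasp; the last joint's range is limited). The gripper opens to 85 mm and grips with 20 to 120 N. Pads are 22 mm wide; open, the fingers measure 114 mm over their backs; the gripper's body (76 mm by 85 mm) begins 54 mm behind the grasp point. The pads swing forward as they close: fully open they stand 13 mm farther back than shut.
Start: joints at [-1.25, 0.048, 0.099, 1.622, 0, 1.443], TCP at [227.774, -473.008, 231.312] pointing down, gripper open.
Joint ranges: [-2.91, 2.91], [-0.99, 1.94], [-1.21, 1.42], [-2.12, 2.29], [-1.49, 1.47], [-3.14, 3.14]. Speed limits (rad/s): [2.79, 2.79, 3.14, 3.14, 3.14, 3.14].

### API

Orientations are given as a unit quaternion [w, x, y, z].
In Python, from bench import manip gives the robot as it stands.
- The arm moves only by the tool jog_arm, never from a script. Its argument "plan" is a list of rows, each an object of numbers: "x", "y", "z": the shift along the tool's x, y, z in mm; "rx", "ry", "rz": the turn, a rotation vector about the tool's x, y, z in rad; "grip": the opening, from -1 (shut) to 1 (fully open). In form: [{"x": .., "y": .., "z": .., "rx": .., "ry": .., "rz": .., "grip": ..}, ...]. A call has exactly 5 rows; each row shifts and turns the commanded pose from where the row before left it, along the tool's axes as they then stand; what a row does not reach is not made up. A row lasts 1/12 s, in which the tool goes at most 41.7 mm and 7.16 degrees, less where a joint would pass 70% of its speed; a pose out of reach is approached as far as the arm can. A call with a gripper value outside its range is refused whole. The fingers move at their own pace and stop on an object; "squeeze" is the grip in N (left out, the last holds). Time passes only in rows, so rows that do not move let the fingers close, or fill a call up. It gives the time, the measured TCP pose, the force, the opening and the grip force at its end, in the units of the state.
- manip.sense(): the state, without advancing time (a new reading comes with each control period).
- manip.read_camera(name): name is "side" or "top"; returns a dict with "pixels" (400x640x3 uint8, red, green, blue), "range_z" (400x640 float32, mm along the optical axis (not along the pixel's ray), 0 where there is no reading), "K" (3x3 intrinsics, pixels), "R" (3x3) and "t" (3): a world point X has camera coordinates R X + t. Camera axes: x right, y down, z forward; pixel columns grow to the right and rows downward; lengths in mm; the calibration is good to about 2 mm. A picture is of the moment at which its call begins.
- manip.close_job(): hands the job in; it is judged then, once.
Trained networks look in the newest picture that a camera, given by its name, has taken for a name from the list of things; names that differ only in an ending like _2 or _b are one class to them, and where a whole thing is asked for, a point or a joint stands for the part that bears it (a point fixed in the world has none). Each returns a list of dicts, best first, with "conf" (0 to 1); they miss things now and then, are a little off and sometimes report something else, mostly with a low value. They report only what shows in the picture. A call takes as long as a camera call. They do not tell look-alikes from the thing itself.
- manip.look_for(camera, label): "box" ([left, top, right, bottom] in pixels, round what is visible of it).
The state is a dict: "time_s": time; "joint_positions": joint angles; "dq": joint speeds; "joint_torque": joint torques, N m; "eef_pos": TCP position; "tool_rot": TCP orientation; "contact_force": force on the tool from outside, world axes, zero at the start; "moment": the same for the moment, N m; "width": finger opening in mm; "grip_force": force on a finger pad.
Only numpy, scipy, OpenCV 4.12 (cv2) and the standard library are available. Lean on these libraries where they do the work, as an engineer would, in place of code of your own. Each camera call takes 0.05 s, during which the arm holds its last target. There are 200 camera calls.

## Working session

There is one attempt and no reset: what is moved stays moved. The work goes in short steps, Python scripts to look and compute and a tool call to move; the robot and the scene stay as the last step left them, time stands still between calls to the robot, and variables do not carry over. Pictures are saved under pics/ and viewed, at most 10 in all, crops included, and the job is handed in when it is done.

Besides the shell and the picture viewer there is one more tool, called after ">>>" as name(argument=value, ...) on one line, values as JSON. jog_arm: Moves the arm, as the interface text tells. Its arguments: {"type":"object","properties":{"plan":{"type":"array","items":{"type":"object","properties":{"x":{"type":"number"},"y":{"type":"number"},"z":{"type":"number"},"rx":{"type":"number"},"ry":{"type":"number"},"rz":{"type":"number"},"grip":{"type":"number"}}}},"squeeze":{"type":"number"}},"required":["plan"]}

```bash
mkdir -p pics
cat > h.py <<'E'
import numpy as np, cv2
from bench import manip
def cloud(c):
    z=c["range_z"].astype(float);v,u=np.indices(z.shape);K=np.array(c["K"])
    p=np.stack([(u-K[0,2])/K[0,0]*z,(v-K[1,2])/K[1,1]*z,z],-1)
    w=(p-np.array(c["t"]))@np.array(c["R"]); w[z<=0]=np.nan
    return w
E
python3 - <<'E'
from h import *
for n in("side","top"):
    c=manip.read_camera(n);cv2.imwrite(f"pics/{n}0.png",c["pixels"][:,:,::-1]);w=cloud(c);np.save(n+".npy",w)
    for l in("stop_box","stop_top","extractor","gate_tab"):
        for d in manip.look_for(n,l)[:3]:
            b=[int(x) for x in d["box"]];q=w[b[1]:b[3],b[0]:b[2]].reshape(-1,3);q=q[~np.isnan(q[:,0])]
            zt=np.percentile(q[:,2],97);m=q[q[:,2]>zt-4]
            print(n,l,round(d["conf"],2),b,m.mean(0).round(),np.round(zt))
s=manip.sense();print(s)
E
```

```text
side stop_box 0.77 [385, 300, 428, 341] [163. 328. 102.] 103.0
side stop_box 0.69 [252, 244, 296, 285] [576. 258. 102.] 101.0
side stop_box 0.68 [305, 265, 346, 307] [402. 290. 102.] 103.0
side stop_top 0.54 [405, 301, 419, 320] [163. 327. 103.] 105.0
side stop_top 0.46 [321, 264, 335, 282] [402. 291. 104.] 106.0
side stop_top 0.43 [267, 244, 282, 259] [576. 257. 103.] 105.0
side extractor 0.66 [316, 128, 373, 188] [ 508. -258.   92.] 85.0
side gate_tab 0.6 [337, 135, 357, 149] [ 508. -260.  111.] 112.0
top stop_box 0.83 [208, 161, 253, 204] [576. 254. 102.] 102.0
top stop_box 0.83 [199, 224, 241, 268] [402. 288. 103.] 104.0
top stop_box 0.71 [180, 319, 225, 367] [163. 325. 102.] 103.0
top stop_top 0.81 [186, 338, 204, 354] [163. 324. 103.] 105.0
top stop_top 0.77 [205, 236, 223, 252] [403. 289. 104.] 106.0
top stop_top 0.75 [222, 172, 239, 189] [577. 253. 103.] 105.0
top extractor 0.74 [318, 202, 339, 223] [496. -10.  44.] 46.0
top extractor 0.58 [383, 172, 474, 234] [ 507. -258.   88.] 84.0
top gate_tab 0.62 [420, 184, 454, 215] [ 508. -262.  111.] 111.0
top gate_tab 0.34 [218, 170, 234, 187] [577. 255. 103.] 106.0
{'time_s': 0.5, 'joint_positions': array([-1.24978716e+00,  4.79847313e-02,  9.91670356e-02,  1.62200824e+00,
        2.09781429e-05,  1.44297511e+00]), 'dq': array([-4.90156191e-05, -1.58737756e-03,  2.22305246e-03,  5.15786061e-04,
       -1.54120181e-04,  4.75743489e-04]), 'joint_torque': array([-1.11200603e-03, -3.38208032e+01,  3.19780326e+01,  2.53079343e-03,
       -2.48163515e-04,  3.82675864e-06]), 'eef_pos': array([ 227.78127792, -472.987365  ,  231.30295786]), 'tool_rot': array([-1.57449201e-05,  9.74924415e-01,  2.22536254e-01,  9.01258380e-06]), 'contact_force': array([ 0.65898489, -0.73446965,  0.1951463 ]), 'moment': array([-0.01321065, -0.02096111,  0.00105981]), 'grip_force': 0.0, 'width': 85.15312798399279}
```

View pics/top0.png

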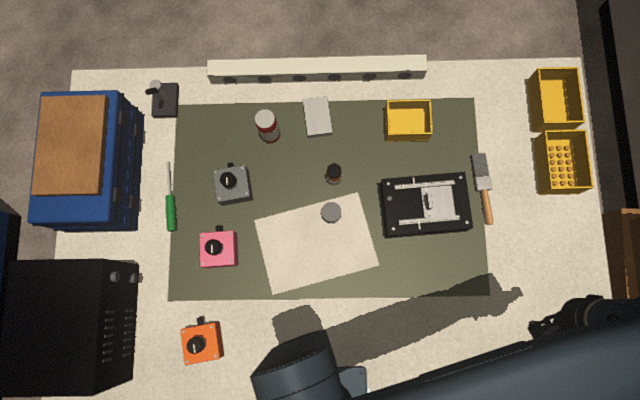

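View pics/side0.png

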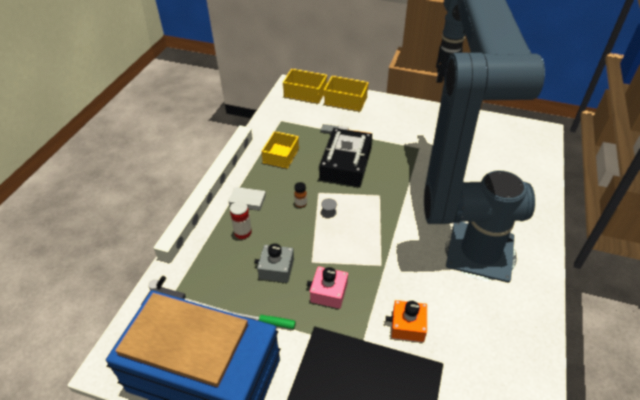

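The top view shows the grey stop box at (231,183), with look-alikes in pink at (217,248) and orange at (201,342). The extractor is at (427,205) and its tab at (428,200). Next I'll zoom in on the extractor and the button, and fit their geometry.

Run:
```python
from h import *
im=cv2.imread("pics/top0.png")
a=cv2.resize(im[165:245,375:480],None,fx=5,fy=5,interpolation=cv2.INTER_CUBIC);b=cv2.resize(im[155:210,200:260],None,fx=4,fy=4,interpolation=cv2.INTER_CUBIC)
o=np.zeros((400,525+240,3),np.uint8);o[:,:525]=a;o[:220,525:]=b;cv2.imwrite("pics/zoom.png",o)
for n in("top","side"):
    w=np.load(n+".npy");q=w.reshape(-1,3);
    def sel(x,y,r,z0,z1):
        with np.errstate(invalid='ignore'): return q[(abs(q[:,0]-x)<r)&(abs(q[:,1]-y)<r)&(q[:,2]>z0)&(q[:,2]<z1)]
    m=sel(576,255,40,97,112);print(n,"head",len(m),m.mean(0).round(1),m.min(0).round(),m.max(0).round(),cv2.minEnclosingCircle(m[:,:2].astype(np.float32)))
    m=sel(576,255,75,50,60);print("boxtop",cv2.minAreaRect(m[:,:2].astype(np.float32)))
    m=sel(508,-259,60,100,120);print("tab",len(m),m.mean(0).round(1),cv2.minAreaRect(m[:,:2].astype(np.float32)))
    m=sel(508,-259,140,62,86);print("ext",cv2.minAreaRect(m[:,:2].astype(np.float32)))
    m=sel(508,-259,140,79,86);print("rails",cv2.minAreaRect(m[:,:2].astype(np.float32)))
```

```text
top head 173 [576.1 254.2 101.4] [558. 235.  97.] [596. 275. 109.] ((577.020263671875, 254.93338012695312), 19.822463989257812)
boxtop ((576.8470458984375, 255.1664276123047), (90.71293640136719, 90.45955657958984), 9.342729568481445)
tab 78 [ 508.4 -261.   110. ] ((508.6772766113281, -261.0041198730469), (39.63767623901367, 10.829132080078125), 4.496622085571289)
ext ((509.0947570800781, -262.1175231933594), (150.99046325683594, 221.47254943847656), 3.8279995918273926)
rails ((507.7115173339844, -258.5845031738281), (134.32528686523438, 154.11813354492188), 3.446810007095337)
side head 112 [575.8 257.8 101.4] [558. 235.  97.] [595. 278. 108.] ((575.5741577148438, 256.353515625), 21.85755729675293)
boxtop ((576.9183959960938, 255.535400390625), (90.42084503173828, 94.64848327636719), 9.38935661315918)
tab 50 [ 509.  -259.1  107.4] ((509.00860595703125, -259.416259765625), (41.07509994506836, 19.011016845703125), 3.713787794113159)
ext ((509.5591125488281, -262.7810363769531), (151.70553588867188, 234.2902069091797), 3.8122689723968506)
rails ((509.69012451171875, -245.44847106933594), (132.0497283935547, 176.9067840576172), 3.4263486862182617)
```

View pics/zoom.png

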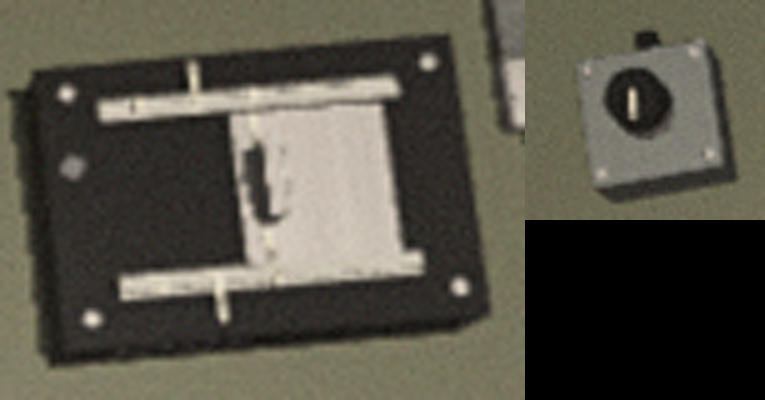

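The white ticks sit to the left of the tab, so opening the gate moves it along world +y, with the box yawed about +0.067 rad. The button is at about (577, 255). I'll work out the transit rows.

```bash
cat >> h.py <<'E'
from scipy.spatial.transform import Rotation as Ro
def rows(target,rz,n,src=None):
    s=manip.sense();q=s["tool_rot"];R=Ro.from_quat([q[1],q[2],q[3],q[0]])
    d=(np.array(target)-s["eef_pos"])/n
    print("yaw",np.arctan2(*R.as_matrix()[[1,0],0]).round(3),"pos",s["eef_pos"].round(1),"j6",s["joint_positions"][5].round(2),"t",s["time_s"])
    for i in range(n):
        print(i,R.inv().apply(d).round(1)); R=R*Ro.from_rotvec([0,0,rz/n])
E
python3 -c "
from h import *
rows([577,255,150],-1.8,20)"
```

```text
yaw 0.449 pos [ 227.8 -473.   231.3] j6 1.44 t 0.5
0 [ 31.5 -25.2   4.1]
1 [ 33.7 -22.3   4.1]
2 [ 35.5 -19.2   4.1]
3 [ 37.1 -15.9   4.1]
4 [ 38.4 -12.5   4.1]
5 [39.4 -9.   4.1]
6 [40.  -5.4  4.1]
7 [40.3 -1.8  4.1]
8 [40.3  1.8  4.1]
9 [40.   5.4  4.1]
10 [39.4  9.   4.1]
11 [38.4 12.5  4.1]
12 [37.1 15.9  4.1]
13 [35.5 19.2  4.1]
14 [33.7 22.3  4.1]
15 [31.5 25.2  4.1]
16 [29.1 28.   4.1]
17 [26.5 30.5  4.1]
18 [23.6 32.7  4.1]
19 [20.6 34.7  4.1]
```

>>> jog_arm(plan=[{"x": 31.5, "y": -25, "z": 4, "rz": -0.09, "grip": -1}, {"x": 33.5, "y": -22, "z": 4, "rz": -0.09, "grip": -1}, {"x": 35.5, "y": -19, "z": 4, "rz": -0.09, "grip": -1}, {"x": 37, "y": -16, "z": 4, "rz": -0.09, "grip": -1}, {"x": 38.5, "y": -12.5, "z": 4, "rz": -0.09, "grip": -1}])

```text
validation failed for argument at $.pl...
```

>>> jog_arm(plan=[{"x": 39.5, "y": -9, "z": 4, "rz": -0.09, "grip": -1}, {"x": 40, "y": -5.5, "z": 4, "rz": -0.09, "grip": -1}, {"x": 40.5, "y": -2, "z": 4, "rz": -0.09, "grip": -1}, {"x": 40.5, "y": 2, "z": 4, "rz": -0.09, "grip": -1}, {"x": 40, "y": 5.5, "z": 4, "rz": -0.09, "grip": -1}])

```text
validation failed for argument at $.pl...
```

>>> jog_arm(plan=[{"x": 39.5, "y": 9, "z": 4, "rz": -0.09, "grip": -1}, {"x": 38.5, "y": 12.5, "z": 4, "rz": -0.09, "grip": -1}, {"x": 37, "y": 16, "z": 4, "rz": -0.09, "grip": -1}, {"x": 35.5, "y": 19, "z": 4, "rz": -0.09, "grip": -1}, {"x": 33.5, "y": 22, "z": 4, "rz": -0.09, "grip": -1}])

```text
validation failed for argument at $.pl...
```

```bash
python3 -c "
from h import *
rows([577,255,130],-.45,6)"
```

```text
yaw 0.449 pos [ 227.8 -473.   231.3] j6 1.44 t 0.5
0 [105.1 -84.1  16.9]
1 [111.1 -75.9  16.9]
2 [116.5 -67.4  16.9]
3 [121.2 -58.5  16.9]
4 [125.2 -49.2  16.9]
5 [128.6 -39.7  16.9]
```

>>> jog_arm(plan=[{"x": 31.5, "y": -25, "z": 4, "rx": 0, "ry": 0, "rz": -0.09, "grip": -1}, {"x": 33.5, "y": -22, "z": 4, "rx": 0, "ry": 0, "rz": -0.09, "grip": -1}, {"x": 35.5, "y": -19, "z": 4, "rx": 0, "ry": 0, "rz": -0.09, "grip": -1}, {"x": 37, "y": -16, "z": 4, "rx": 0, "ry": 0, "rz": -0.09, "grip": -1}, {"x": 38.5, "y": -12.5, "z": 4, "rx": 0, "ry": 0, "rz": -0.09, "grip": -1}])

```text
time_s: 0.92
eef_pos: [315.5, -290.1, 211.2]
tool_rot: [0.0, 0.9, 0.436, 0.0]
contact_force: [1.6, 0.1, -0.6]
width: 25.7
grip_force: 0.0
```

>>> jog_arm(plan=[{"x": 39.5, "y": -9, "z": 4, "rx": 0, "ry": 0, "rz": -0.09, "grip": -1}, {"x": 40, "y": -5.5, "z": 4, "rx": 0, "ry": 0, "rz": -0.09, "grip": -1}, {"x": 40.5, "y": -2, "z": 4, "rx": 0, "ry": 0, "rz": -0.09, "grip": -1}, {"x": 40.5, "y": 2, "z": 4, "rx": 0, "ry": 0, "rz": -0.09, "grip": -1}, {"x": 40, "y": 5.5, "z": 4, "rx": 0, "ry": 0, "rz": -0.09, "grip": -1}])

```text
time_s: 1.33
eef_pos: [403.2, -107.3, 191.5]
tool_rot: [0.001, 0.78, 0.626, 0.0]
contact_force: [0.9, -0.5, -0.1]
width: 0.1
grip_force: 0.0
```

>>> jog_arm(plan=[{"x": 39.5, "y": 9, "z": 4, "rx": 0, "ry": 0, "rz": -0.09, "grip": -1}, {"x": 38.5, "y": 12.5, "z": 4, "rx": 0, "ry": 0, "rz": -0.09, "grip": -1}, {"x": 37, "y": 16, "z": 4, "rx": 0, "ry": 0, "rz": -0.09, "grip": -1}, {"x": 35.5, "y": 19, "z": 4, "rx": 0, "ry": 0, "rz": -0.09, "grip": -1}, {"x": 33.5, "y": 22, "z": 4, "rx": 0, "ry": 0, "rz": -0.09, "grip": -1}])

```text
time_s: 1.75
eef_pos: [490.2, 75.0, 171.4]
tool_rot: [0.0, 0.62, 0.785, 0.0]
contact_force: [2.0, -1.3, 0.1]
width: 0.2
grip_force: 0.0
```

>>> jog_arm(plan=[{"x": 31.5, "y": 25, "z": 4, "rx": 0, "ry": 0, "rz": -0.09, "grip": -1}, {"x": 29, "y": 28, "z": 4, "rx": 0, "ry": 0, "rz": -0.09, "grip": -1}, {"x": 26.5, "y": 30.5, "z": 4, "rx": 0, "ry": 0, "rz": -0.09, "grip": -1}, {"x": 23.5, "y": 32.5, "z": 4, "rx": 0, "ry": 0, "rz": -0.09, "grip": -1}, {"x": 20.5, "y": 34.5, "z": 4, "rx": 0, "ry": 0, "rz": -0.09, "grip": -1}])

```text
time_s: 2.17
eef_pos: [577.0, 256.3, 151.0]
tool_rot: [0.0, 0.43, 0.903, 0.0]
contact_force: [0.9, -1.1, -0.3]
width: -0.2
grip_force: 0.0
```

```bash
python3 -c "
from h import *
rows([577,255,112],0,1)
import json
w=np.load('top.npy').reshape(-1,3)
"
```

```text
yaw 2.254 pos [577.  256.3 151. ] j6 1.2 t 2.1667
0 [-1.  -0.9 39. ]
```

>>> jog_arm(plan=[{"x": -1, "y": -1, "z": 20, "rx": 0, "ry": 0, "rz": 0, "grip": -1}, {"x": 0, "y": 0, "z": 18, "rx": 0, "ry": 0, "rz": 0, "grip": -1}, {"x": 0, "y": 0, "z": 7, "rx": 0, "ry": 0, "rz": 0, "grip": -1}, {"x": 0, "y": 0, "z": 4, "rx": 0, "ry": 0, "rz": 0, "grip": -1}, {"x": 0, "y": 0, "z": 4, "rx": 0, "ry": 0, "rz": 0, "grip": -1}])

```text
time_s: 2.58
eef_pos: [576.0, 252.6, 98.6]
tool_rot: [-0.0, 0.432, 0.902, 0.0]
contact_force: [-1.9, -0.0, 0.9]
width: 0.2
grip_force: 1.0
```

>>> jog_arm(plan=[{"x": 0, "y": 0, "z": 2, "rx": 0, "ry": 0, "rz": 0, "grip": -1}, {"x": 0, "y": 0, "z": 2, "rx": 0, "ry": 0, "rz": 0, "grip": -1}, {"x": 0, "y": 0, "z": 1, "rx": 0, "ry": 0, "rz": 0, "grip": -1}, {"x": 0, "y": 0, "z": 0, "rx": 0, "ry": 0, "rz": 0, "grip": -1}, {"x": 0, "y": 0, "z": 0, "rx": 0, "ry": 0, "rz": 0, "grip": -1}])

```text
time_s: 3.0
eef_pos: [576.6, 252.6, 94.5]
tool_rot: [0.001, 0.432, 0.902, 0.0]
contact_force: [-2.0, -1.2, 3.8]
width: 0.1
grip_force: 1.9
```

>>> jog_arm(plan=[{"x": 0, "y": 0, "z": 1, "rx": 0, "ry": 0, "rz": 0, "grip": -1}, {"x": 0, "y": 0, "z": 1, "rx": 0, "ry": 0, "rz": 0, "grip": -1}, {"x": 0, "y": 0, "z": 0.5, "rx": 0, "ry": 0, "rz": 0, "grip": -1}, {"x": 0, "y": 0, "z": 0, "rx": 0, "ry": 0, "rz": 0, "grip": -1}, {"x": 0, "y": 0, "z": 0, "rx": 0, "ry": 0, "rz": 0, "grip": -1}])

```text
time_s: 3.42
eef_pos: [576.8, 252.7, 93.9]
tool_rot: [0.001, 0.432, 0.902, 0.001]
contact_force: [-4.8, -2.4, 11.4]
width: -0.3
grip_force: 5.7
```

>>> jog_arm(plan=[{"x": 0, "y": 0, "z": -10, "rx": 0, "ry": 0, "rz": 0, "grip": -1}, {"x": 0, "y": 0, "z": -20, "rx": 0, "ry": 0, "rz": 0, "grip": -1}, {"x": 0, "y": 0, "z": -10, "rx": 0, "ry": 0, "rz": 0, "grip": 1}, {"x": 0, "y": 0, "z": 0, "rx": 0, "ry": 0, "rz": 0, "grip": 1}, {"x": 0, "y": 0, "z": 0, "rx": 0, "ry": 0, "rz": 0, "grip": 1}])

```text
time_s: 3.83
eef_pos: [577.4, 253.0, 131.5]
tool_rot: [0.001, 0.432, 0.902, 0.001]
contact_force: [-0.2, -0.1, -0.0]
width: 36.0
grip_force: 0.0
```

```bash
python3 -c "
from h import *
rows([577,255,70],0,1)
"
```

```text
yaw 2.249 pos [577.4 253.  131.5] j6 1.2 t 3.8333
0 [ 1.9  0.8 61.5]
```

>>> jog_arm(plan=[{"x": 2, "y": 1, "z": 0, "rx": 0, "ry": 0, "rz": 0, "grip": 1}, {"x": 0, "y": 0, "z": 0, "rx": 0, "ry": 0, "rz": 0, "grip": 1}, {"x": 0, "y": 0, "z": 5, "rx": 0, "ry": 0, "rz": 0, "grip": 1}, {"x": 0, "y": 0, "z": 15, "rx": 0, "ry": 0, "rz": 0, "grip": 1}, {"x": 0, "y": 0, "z": 20, "rx": 0, "ry": 0, "rz": 0, "grip": 1}])

```text
time_s: 4.25
eef_pos: [577.0, 255.4, 91.5]
tool_rot: [0.001, 0.432, 0.902, 0.001]
contact_force: [0.7, -0.2, -0.7]
width: 85.2
grip_force: 0.0
```

>>> jog_arm(plan=[{"x": 0, "y": 0, "z": 15, "rx": 0, "ry": 0, "rz": 0, "grip": 1}, {"x": 0, "y": 0, "z": 7, "rx": 0, "ry": 0, "rz": 0, "grip": 1}, {"x": 0, "y": 0, "z": 1, "rx": 0, "ry": 0, "rz": 0, "grip": 1}, {"x": 0, "y": 0, "z": 0, "rx": 0, "ry": 0, "rz": 0, "grip": 0}, {"x": 0, "y": 0, "z": 0, "rx": 0, "ry": 0, "rz": 0, "grip": -1}], squeeze=30)

```text
time_s: 4.67
eef_pos: [576.4, 255.2, 68.6]
tool_rot: [0.0, 0.432, 0.902, 0.0]
contact_force: [0.5, 0.5, -0.1]
width: 64.0
grip_force: 0.0
```

>>> jog_arm(plan=[{"x": 0, "y": 0, "z": 0, "rx": 0, "ry": 0, "rz": 0, "grip": -1}, {"x": 0, "y": 0, "z": 0, "rx": 0, "ry": 0, "rz": 0, "grip": -1}, {"x": 0, "y": 0, "z": 0, "rx": 0, "ry": 0, "rz": 0, "grip": -1}, {"x": 0, "y": 0, "z": 0, "rx": 0, "ry": 0, "rz": 0, "grip": -1}, {"x": 0, "y": 0, "z": 0, "rx": 0, "ry": 0, "rz": 0, "grip": -1}])

```text
time_s: 5.08
eef_pos: [577.0, 255.4, 68.8]
tool_rot: [0.001, 0.432, 0.902, 0.001]
contact_force: [2.5, 0.4, 0.7]
width: 38.7
grip_force: 33.6
```

```bash
python3 -c "
from h import *
rows([577,255,70],0,1);print(manip.sense()['moment'])
c=manip.read_camera('side');cv2.imwrite('pics/s1.png',cv2.resize(c['pixels'][200:310,220:340,::-1],None,fx=5,fy=5,interpolation=cv2.INTER_CUBIC))
"
```

```text
yaw 2.249 pos [577.  255.4  68.8] j6 1.2 t 5.0833
0 [-0.4 -0.3 -1.2]
[ 0.24651706 -0.36630295 -0.03801065]
```

View pics/s1.png

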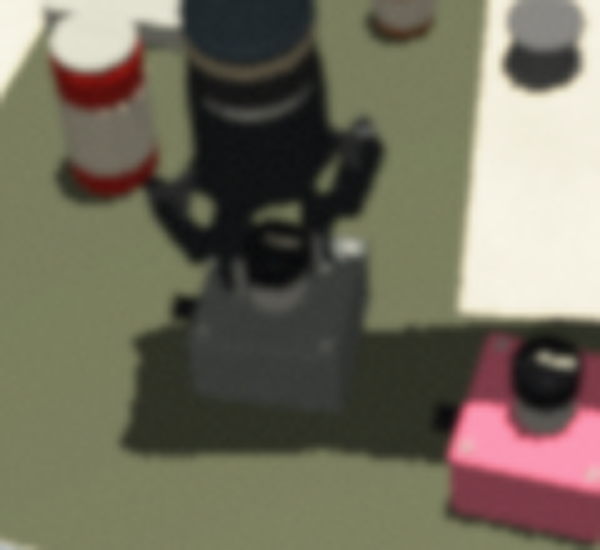

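The fingers have the mushroom head at about (275,255) in the crop, and the spray can is clear of them. Now I'll twist clockwise, which is +rz.

>>> jog_arm(plan=[{"x": 0, "y": 0, "z": 0, "rx": 0, "ry": 0, "rz": 0.1, "grip": -1}, {"x": 0, "y": 0, "z": 0, "rx": 0, "ry": 0, "rz": 0.1, "grip": -1}, {"x": 0, "y": 0, "z": 0, "rx": 0, "ry": 0, "rz": 0.1, "grip": -1}, {"x": 0, "y": 0, "z": 0, "rx": 0, "ry": 0, "rz": 0.1, "grip": -1}, {"x": 0, "y": 0, "z": 0, "rx": 0, "ry": 0, "rz": 0.1, "grip": -1}])

```text
time_s: 5.55
eef_pos: [577.8, 255.8, 68.9]
tool_rot: [0.001, 0.643, 0.766, 0.002]
contact_force: [3.8, 1.4, 1.5]
width: 38.8
grip_force: 33.6
```

>>> jog_arm(plan=[{"x": 0, "y": 0, "z": 0, "rx": 0, "ry": 0, "rz": 0.1, "grip": -1}, {"x": 0, "y": 0, "z": 0, "rx": 0, "ry": 0, "rz": 0.1, "grip": -1}, {"x": 0, "y": 0, "z": 0, "rx": 0, "ry": 0, "rz": 0.1, "grip": -1}, {"x": 0, "y": 0, "z": 0, "rx": 0, "ry": 0, "rz": 0.1, "grip": -1}, {"x": 0, "y": 0, "z": 0, "rx": 0, "ry": 0, "rz": 0, "grip": -1}])

```text
time_s: 5.97
eef_pos: [578.5, 255.8, 69.2]
tool_rot: [0.001, 0.782, 0.623, 0.003]
contact_force: [3.9, 1.8, 0.4]
width: 38.8
grip_force: 33.6
```

```bash
python3 -c "
from h import *
rows([577,255,70],0,1);print(manip.sense()['moment'])
"
```

```text
yaw 1.345 pos [578.5 255.8  69.2] j6 2.11 t 5.9667
0 [-1.1 -1.3 -0.8]
[ 3.11013965e-01 -9.24719243e-01  6.45936321e-04]
```

>>> jog_arm(plan=[{"x": 0, "y": 0, "z": 0, "rx": 0, "ry": 0, "rz": 0.07, "grip": -1}, {"x": 0, "y": 0, "z": 0, "rx": 0, "ry": 0, "rz": 0.07, "grip": -1}, {"x": 0, "y": 0, "z": 0, "rx": 0, "ry": 0, "rz": 0.07, "grip": -1}, {"x": 0, "y": 0, "z": 0, "rx": 0, "ry": 0, "rz": 0.07, "grip": -1}, {"x": 0, "y": 0, "z": 0, "rx": 0, "ry": 0, "rz": 0, "grip": -1}])

```text
time_s: 6.38
eef_pos: [579.0, 255.7, 69.4]
tool_rot: [0.001, 0.86, 0.51, 0.003]
contact_force: [5.5, 1.2, 0.8]
width: 38.6
grip_force: 33.3
```

```bash
python3 -c "
from h import *
rows([577,255,70],0,1);print(manip.sense()['moment'])
"
```

```text
yaw 1.069 pos [579.  255.7  69.4] j6 2.38 t 6.3833
0 [-1.5 -1.4 -0.6]
[ 0.25832629 -1.22001814  0.87360192]
```

>>> jog_arm(plan=[{"x": 0, "y": 0, "z": 0, "rx": 0, "ry": 0, "rz": 0.06, "grip": -1}, {"x": 0, "y": 0, "z": 0, "rx": 0, "ry": 0, "rz": 0.06, "grip": -1}, {"x": 0, "y": 0, "z": 0, "rx": 0, "ry": 0, "rz": 0, "grip": -1}, {"x": 0, "y": 0, "z": 0, "rx": 0, "ry": 0, "rz": 0, "grip": -1}, {"x": 0, "y": 0, "z": 0, "rx": 0, "ry": 0, "rz": 0, "grip": -1}])

```text
time_s: 6.8
eef_pos: [579.2, 255.5, 69.4]
tool_rot: [0.001, 0.889, 0.458, 0.004]
contact_force: [5.8, 0.7, 0.4]
width: 38.5
grip_force: 34.3
```

```bash
python3 -c "
from h import *
rows([577,255,70],0,1);print(manip.sense()['moment'])
"
```

```text
yaw 0.952 pos [579.2 255.5  69.4] j6 2.5 t 6.8
0 [-1.7 -1.5 -0.6]
[ 0.16277857 -1.24658303  0.89721697]
```

>>> jog_arm(plan=[{"x": 0, "y": 0, "z": 0, "rx": 0, "ry": 0, "rz": 0, "grip": 1}, {"x": 0, "y": 0, "z": 0, "rx": 0, "ry": 0, "rz": 0, "grip": 1}, {"x": 0, "y": 0, "z": 0, "rx": 0, "ry": 0, "rz": 0, "grip": 1}, {"x": 0, "y": 0, "z": 0, "rx": 0, "ry": 0, "rz": 0, "grip": 1}, {"x": 0, "y": 0, "z": -5, "rx": 0, "ry": 0, "rz": 0, "grip": 1}])

```text
time_s: 7.22
eef_pos: [574.4, 254.6, 71.2]
tool_rot: [-0.0, 0.89, 0.457, -0.002]
contact_force: [0.7, -0.5, 0.3]
width: 85.7
grip_force: 0.0
```

>>> jog_arm(plan=[{"x": 0, "y": 0, "z": -20, "rx": 0, "ry": 0, "rz": 0, "grip": 1}, {"x": 0, "y": 0, "z": -30, "rx": 0, "ry": 0, "rz": 0, "grip": 1}, {"x": 0, "y": 0, "z": -35, "rx": 0, "ry": 0, "rz": 0, "grip": 1}, {"x": 0, "y": 0, "z": -30, "rx": 0, "ry": 0, "rz": 0, "grip": 1}, {"x": 0, "y": 0, "z": 0, "rx": 0, "ry": 0, "rz": 0, "grip": 1}])

```text
time_s: 7.63
eef_pos: [579.2, 256.1, 196.9]
tool_rot: [0.001, 0.89, 0.457, 0.007]
contact_force: [-0.2, 0.5, 1.6]
width: 85.2
grip_force: 0.0
```

```bash
python3 -c "
from h import *
rows([509,-261,190],-2.57+0.0,20)
rows([509,-261,190],0.52,20)
"
```

```text
yaw 0.949 pos [579.2 256.1 196.9] j6 2.5 t 7.6333
0 [-23.1  12.2   0.2]
1 [-24.4   9.2   0.2]
2 [-25.4   5.9   0.2]
3 [-26.    2.6   0.2]
4 [-26.1  -0.7   0.2]
5 [-25.8  -4.    0.2]
6 [-25.   -7.3   0.2]
7 [-23.9 -10.5   0.2]
8 [-22.4 -13.4   0.2]
9 [-20.5 -16.2   0.2]
10 [-18.2 -18.7   0.2]
11 [-15.7 -20.9   0.2]
12 [-12.9 -22.7   0.2]
13 [ -9.9 -24.2   0.2]
14 [ -6.7 -25.2   0.2]
15 [ -3.4 -25.9   0.2]
16 [ -0.  -26.1   0.2]
17 [  3.3 -25.9   0.2]
18 [  6.6 -25.2   0.2]
19 [  9.8 -24.2   0.2]
yaw 0.949 pos [579.2 256.1 196.9] j6 2.5 t 7.6333
0 [-23.1  12.2   0.2]
1 [-22.7  12.8   0.2]
2 [-22.4  13.4   0.2]
3 [-22.   14.    0.2]
4 [-21.7  14.5   0.2]
5 [-21.3  15.1   0.2]
6 [-20.9  15.6   0.2]
7 [-20.5  16.2   0.2]
8 [-20.   16.7   0.2]
9 [-19.6  17.2   0.2]
10 [-19.1  17.7   0.2]
11 [-18.7  18.2   0.2]
12 [-18.2  18.7   0.2]
13 [-17.7  19.2   0.2]
14 [-17.2  19.6   0.2]
15 [-16.7  20.1   0.2]
16 [-16.2  20.5   0.2]
17 [-15.6  20.9   0.2]
18 [-15.1  21.3   0.2]
19 [-14.5  21.7   0.2]
```

The moment levelled off at about 0.9 N m and the fingers slipped, so the head is against its stop. Next is the transit to the extractor.

```bash
python3 -c "
from h import *
rows([509,-261,170],0.885,15)
c=manip.read_camera('top');cv2.imwrite('pics/t2.png',cv2.resize(c['pixels'][130:230,180:290,::-1],None,fx=5,fy=5,interpolation=cv2.INTER_CUBIC))
"
```

```text
yaw 0.949 pos [579.2 256.1 196.9] j6 2.5 t 7.6333
0 [-30.8  16.3   1.6]
1 [-29.7  18.1   1.6]
2 [-28.6  19.8   1.6]
3 [-27.4  21.4   1.6]
4 [-26.1  23.    1.6]
5 [-24.7  24.5   1.6]
6 [-23.2  25.9   1.6]
7 [-21.6  27.2   1.6]
8 [-20.   28.5   1.6]
9 [-18.3  29.6   1.6]
10 [-16.5  30.6   1.6]
11 [-14.7  31.6   1.6]
12 [-12.8  32.4   1.6]
13 [-10.9  33.1   1.6]
14 [-8.9 33.6  1.6]
```

View pics/t2.png

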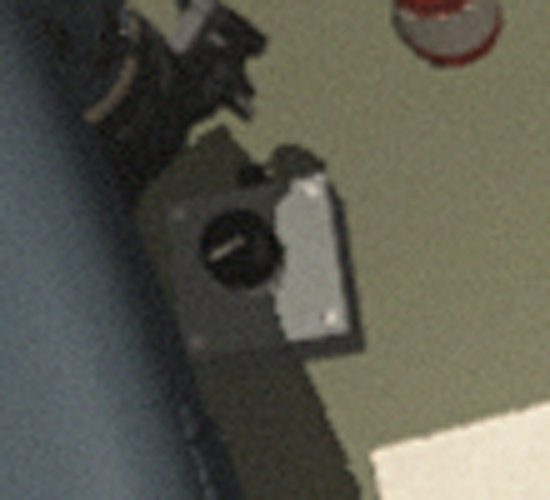

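The white mark on the head, at (225,248) in the crop, has turned about 65° clockwise from its starting angle. That fits the hard stop, so I'll move on to the gate.

>>> jog_arm(plan=[{"x": -31, "y": 16.5, "z": 1.5, "rx": 0, "ry": 0, "rz": 0.059, "grip": 1}, {"x": -29.5, "y": 18, "z": 1.5, "rx": 0, "ry": 0, "rz": 0.059, "grip": 1}, {"x": -28.5, "y": 20, "z": 1.5, "rx": 0, "ry": 0, "rz": 0.059, "grip": 1}, {"x": -27.5, "y": 21.5, "z": 1.5, "rx": 0, "ry": 0, "rz": 0.059, "grip": 1}, {"x": -26, "y": 23, "z": 1.5, "rx": 0, "ry": 0, "rz": 0.059, "grip": 1}])

```text
time_s: 8.1
eef_pos: [551.5, 81.1, 178.9]
tool_rot: [-0.0, 0.947, 0.32, -0.001]
contact_force: [0.6, -1.2, 0.2]
width: 85.4
grip_force: 0.0
```

>>> jog_arm(plan=[{"x": -24.5, "y": 24.5, "z": 1.5, "rx": 0, "ry": 0, "rz": 0.059, "grip": 1}, {"x": -23, "y": 26, "z": 1.5, "rx": 0, "ry": 0, "rz": 0.059, "grip": 1}, {"x": -21.5, "y": 27, "z": 1.5, "rx": 0, "ry": 0, "rz": 0.059, "grip": 1}, {"x": -20, "y": 28.5, "z": 1.5, "rx": 0, "ry": 0, "rz": 0.059, "grip": 1}, {"x": -18.5, "y": 29.5, "z": 1.5, "rx": 0, "ry": 0, "rz": 0.059, "grip": 1}])

```text
time_s: 8.52
eef_pos: [528.1, -90.8, 171.5]
tool_rot: [-0.001, 0.984, 0.177, -0.001]
contact_force: [0.6, 0.8, -0.9]
width: 85.1
grip_force: 0.0
```

>>> jog_arm(plan=[{"x": -16.5, "y": 30.5, "z": 1.5, "rx": 0, "ry": 0, "rz": 0.059, "grip": 1}, {"x": -14.5, "y": 31.5, "z": 1.5, "rx": 0, "ry": 0, "rz": 0.059, "grip": 1}, {"x": -13, "y": 32.5, "z": 1.5, "rx": 0, "ry": 0, "rz": 0.059, "grip": 1}, {"x": -11, "y": 33, "z": 1.5, "rx": 0, "ry": 0, "rz": 0.059, "grip": 1}, {"x": -9, "y": 33.5, "z": 1.5, "rx": 0, "ry": 0, "rz": 0.059, "grip": 1}])

```text
time_s: 8.93
eef_pos: [504.3, -262.8, 163.9]
tool_rot: [-0.001, 1.0, 0.03, -0.001]
contact_force: [0.6, -0.6, -0.9]
width: 85.2
grip_force: 0.0
```

```bash
python3 -c "
from h import *
rows([508.5,-261,79],0,1);s=manip.sense();print(s['tool_rot'].round(4))
for n in('side','top'):
  q=cloud(manip.read_camera(n)).reshape(-1,3);m=q[(abs(q[:,0]-508)<30)&(abs(q[:,1]+260)<45)&(q[:,2]>100)&(q[:,2]<116)]
  print(n,len(m),m.mean(0) if len(m) else 0)
"
```

```text
yaw 0.061 pos [ 504.3 -262.8  163.9] j6 2.48 t 8.9333
0 [ 4.4 -1.5 84.9]
[-7.000e-04  9.995e-01  3.030e-02 -9.000e-04]
side 45 [ 508.62626711 -260.40441708  107.1463767 ]
top 0 0
```

>>> jog_arm(plan=[{"x": 4.5, "y": -1.5, "z": 0, "rx": 0, "ry": 0, "rz": -0.006, "grip": 1}, {"x": 0, "y": 0, "z": 25, "rx": 0, "ry": 0, "rz": 0, "grip": 1}, {"x": 0, "y": 0, "z": 30, "rx": 0, "ry": 0, "rz": 0, "grip": 1}, {"x": 0, "y": 0, "z": 20, "rx": 0, "ry": 0, "rz": 0, "grip": 1}, {"x": 0, "y": 0, "z": 7, "rx": 0, "ry": 0, "rz": 0, "grip": 1}])

```text
time_s: 9.45
eef_pos: [507.9, -256.3, 78.5]
tool_rot: [-0.003, 0.999, 0.036, -0.003]
contact_force: [0.2, -0.9, -0.3]
width: 85.1
grip_force: 0.0
```

>>> jog_arm(plan=[{"x": 0, "y": 0, "z": 0, "rx": 0, "ry": 0, "rz": 0, "grip": -0.5}, {"x": 0, "y": 0, "z": 0, "rx": 0, "ry": 0, "rz": 0, "grip": -0.5}, {"x": 0, "y": 0, "z": 0, "rx": 0, "ry": 0, "rz": 0, "grip": -0.5}, {"x": 0, "y": 0, "z": 0, "rx": 0, "ry": 0, "rz": 0, "grip": -0.5}, {"x": 0, "y": 0, "z": 0, "rx": 0, "ry": 0, "rz": 0, "grip": -0.5}], squeeze=50)

```text
time_s: 9.87
eef_pos: [511.2, -260.5, 85.3]
tool_rot: [0.001, 0.999, 0.035, 0.001]
contact_force: [0.6, -0.7, 0.9]
width: 25.4
grip_force: 0.0
```

>>> jog_arm(plan=[{"x": 0, "y": 0, "z": 0, "rx": 0, "ry": 0, "rz": 0, "grip": -1}, {"x": 0, "y": 0, "z": 0, "rx": 0, "ry": 0, "rz": 0, "grip": -1}, {"x": 0, "y": 0, "z": 0, "rx": 0, "ry": 0, "rz": 0, "grip": -1}, {"x": 0, "y": 0, "z": 0, "rx": 0, "ry": 0, "rz": 0, "grip": -1}, {"x": 0, "y": 0, "z": 0, "rx": 0, "ry": 0, "rz": 0, "grip": -1}])

```text
time_s: 10.28
eef_pos: [511.0, -261.5, 85.0]
tool_rot: [0.002, 0.999, 0.035, 0.001]
contact_force: [0.6, -4.7, 5.8]
width: 8.9
grip_force: 50.8
```

```bash
python3 -c "
from h import *
rows([508.5,-261,82],0,1);s=manip.sense();print(s['tool_rot'].round(4),s['contact_force'],s['moment'])
c=manip.read_camera('side');cv2.imwrite('pics/s3.png',cv2.resize(c['pixels'][90:200,290:400,::-1],None,fx=5,fy=5,interpolation=cv2.INTER_CUBIC))
"
```

```text
yaw 0.069 pos [ 511.  -261.5   85. ] j6 2.48 t 10.2833
0 [-2.5 -0.6  3. ]
[0.0016 0.9994 0.0345 0.0013] [ 0.5558709  -4.67732596  5.75873609] [-0.71422531  0.00874282 -0.01709302]
```

View pics/s3.png

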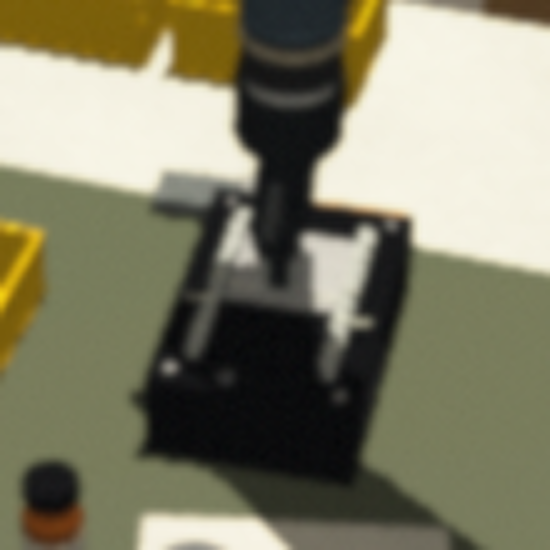

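The fingers grip the tab at (278,262) in the crop, with the gate shut. I'll slide it 30 mm along tool -y.

>>> jog_arm(plan=[{"x": 0, "y": -4, "z": 0, "rx": 0, "ry": 0, "rz": 0, "grip": -1}, {"x": 0, "y": -6, "z": 0, "rx": 0, "ry": 0, "rz": 0, "grip": -1}, {"x": 0, "y": -7, "z": 0, "rx": 0, "ry": 0, "rz": 0, "grip": -1}, {"x": 0, "y": -6, "z": 0, "rx": 0, "ry": 0, "rz": 0, "grip": -1}, {"x": 0, "y": -4, "z": 0, "rx": 0, "ry": 0, "rz": 0, "grip": -1}], squeeze=60)

```text
time_s: 10.75
eef_pos: [509.2, -235.1, 85.0]
tool_rot: [0.003, 0.999, 0.034, 0.001]
contact_force: [0.5, -7.0, 4.7]
width: 8.9
grip_force: 59.7
```

>>> jog_arm(plan=[{"x": 0, "y": -3, "z": 0, "rx": 0, "ry": 0, "rz": 0, "grip": -1}, {"x": 0, "y": 0, "z": 0, "rx": 0, "ry": 0, "rz": 0, "grip": -1}, {"x": 0, "y": 0, "z": 0, "rx": 0, "ry": 0, "rz": 0, "grip": -1}, {"x": 0, "y": 0, "z": 0, "rx": 0, "ry": 0, "rz": 0, "grip": -1}, {"x": 0, "y": 0, "z": 0, "rx": 0, "ry": 0, "rz": 0, "grip": -1}])

```text
time_s: 11.17
eef_pos: [509.0, -232.5, 85.0]
tool_rot: [0.003, 0.999, 0.034, 0.001]
contact_force: [-0.1, -6.7, 3.9]
width: 9.1
grip_force: 59.7
```

```bash
python3 -c "
from h import *
rows([507,-231.5,82],0,1);s=manip.sense();print(s['contact_force'],s['moment'])
c=manip.read_camera('side');cv2.imwrite('pics/s4.png',cv2.resize(c['pixels'][120:195,310:380,::-1],None,fx=8,fy=8,interpolation=cv2.INTER_CUBIC))
for n in('side','top'):
  c=manip.read_camera(n);w=cloud(c);cv2.imwrite(f'pics/raw_{n}.png',c['pixels'][:,:,::-1])
  q=w.reshape(-1,3);m=q[(abs(q[:,0]-508)<32)&(abs(q[:,1]+235)<60)&(q[:,2]>100)&(q[:,2]<114)]
  print(n,len(m),m.mean(0) if len(m) else 0)
"
```

```text
yaw 0.069 pos [ 509.  -232.5   85. ] j6 2.53 t 11.1667
0 [-1.9 -1.2  3. ]
[-0.086538   -6.67367887  3.92356408] [-1.19218444 -0.05784914 -0.00345059]
side 28 [ 502.3185799  -222.78197689  106.8511257 ]
top 0 0
```

View pics/s4.png

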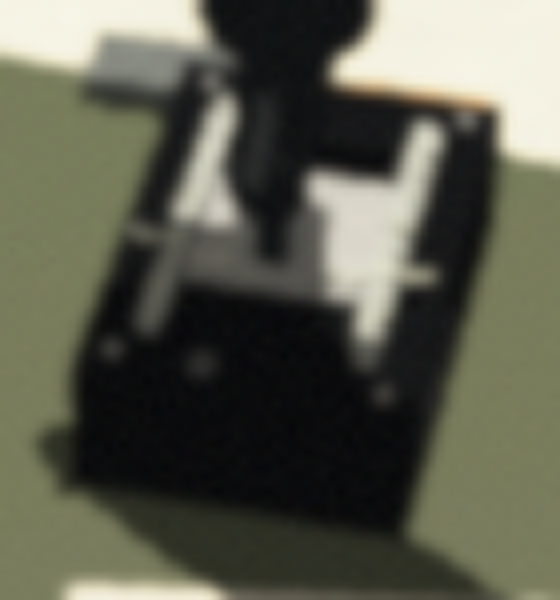

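The gate has moved about 29 mm. I'll check that against the plate's leading edge in the pictures taken before and after.

Run:
```python
from h import *
o=np.array([509.1,-262.1]);a=.067;bx=np.array([np.cos(a),np.sin(a)]);by=np.array([-np.sin(a),np.cos(a)])
for n in("side","top"):
    c=manip.read_camera(n);K,R,t=[np.array(c[k]) for k in("K","R","t")]
    for f in(f"pics/{n}0.png",f"pics/raw_{n}.png"):
        im=cv2.imread(f,0).astype(np.float32);r=[]
        ys=np.arange(-20,75,.25)
        for x in(-28,-25,-22,-19,-16,16,20,24,28):
            P=np.array([np.r_[o+x*bx+y*by,75] for y in ys])@R.T+t;p=P@K.T;p=(p[:,:2]/p[:,2:]).astype(np.float32)
            v=cv2.remap(im,p[None,:,0],p[None,:,1],cv2.INTER_CUBIC)[0];v=cv2.GaussianBlur(v[None],(0,0),4)[0]
            g=np.gradient(v);i=np.argmin(g);r.append((x,float(ys[i]),round(float(-g[i]),1)))
        print(f,r)
```

```text
pics/side0.png [(-28, 16.75, 3.2), (-25, 12.5, 3.3), (-22, 13.25, 3.2), (-19, 14.0, 3.2), (-16, 14.75, 3.1), (16, 17.0, 2.4), (20, 17.75, 2.2), (24, 13.75, 2.8), (28, 14.25, 3.4)]
pics/raw_side.png [(-28, 44.5, 3.3), (-25, 45.25, 3.1), (-22, 45.75, 2.5), (-19, 46.5, 1.8), (-16, 47.5, 1.5), (16, 50.0, 1.5), (20, 50.0, 1.4), (24, 46.75, 1.4), (28, 8.5, 1.7)]
pics/top0.png [(-28, 11.75, 9.7), (-25, 11.5, 9.7), (-22, 11.5, 8.9), (-19, 11.5, 8.1), (-16, 11.5, 7.8), (16, -4.0, 9.2), (20, 11.75, 7.8), (24, 12.0, 7.6), (28, 11.75, 7.8)]
pics/raw_top.png [(-28, -0.5, 0.5), (-25, 48.0, 0.6), (-22, 34.5, 0.5), (-19, 15.75, 0.7), (-16, 25.25, 0.4), (16, -4.25, 1.3), (20, 62.5, 0.8), (24, 53.5, 0.7), (28, 52.0, 1.1)]
```

Run:
```python
from h import *
from scipy.optimize import curve_fit
o=np.array([509.1,-262.1]);a=.067;B=np.array([[np.cos(a),np.sin(a)],[-np.sin(a),np.cos(a)]])
c=manip.read_camera("side");K,R,t=[np.array(c[k]) for k in("K","R","t")]
v,u=np.indices((400,640));d=np.stack([(u-K[0,2])/K[0,0],(v-K[1,2])/K[1,1],np.ones_like(u)],-1)@R;C=-R.T@t
def bc(z): return ((C+d*((z-C[2])/d[...,2])[...,None])[...,:2]-o)@B.T
ims={"before":cv2.imread("pics/side0.png",0).astype(float),"after":np.mean([cv2.cvtColor(manip.read_camera("side")["pixels"],cv2.COLOR_RGB2GRAY) for _ in range(4)],0)}
X=bc(75)
for n,im in ims.items():
    y0=12 if n=="before" else 44
    for lo,hi in((-30,-14),(-28,-18),(-26,-14)):
        m=(X[...,0]>lo)&(X[...,0]<hi)&(abs(X[...,1]-y0)<14)
        p,cv=curve_fit(lambda y,A,b,e,s:b+A/(1+np.exp((y-e)/s)),X[m][:,1],im[m],p0=[120,40,y0,2])
        print(n,lo,hi,m.sum(),p.round(2),np.sqrt(cv[2,2]).round(2))
# half tick outside the rails on box top z=81..70
im=ims["after"]
for z in(70,81):
  X=bc(z)
  for lo,hi in((-72,-58),(-66,-58),(56,66)):
    m=(X[...,0]>lo)&(X[...,0]<hi)&(X[...,1]>10)&(X[...,1]<50);w=np.clip(im[m]-np.median(im[m])-15,0,None)
    print("tick z",z,lo,hi,(X[m]*w[:,None]).sum(0)/w.sum(),w.sum())
s=manip.sense();print(s["eef_pos"],s["contact_force"])
```

```text
before -30 -14 23 [171.22  18.42  15.03   3.44] 0.58
before -28 -18 15 [181.02  17.26  14.68   3.62] 0.38
before -26 -14 17 [163.05  19.91  15.29   3.24] 0.68
after -30 -14 24 [120.94  14.6   46.36   2.87] 1.76
after -28 -18 15 [137.5   14.86  45.85   3.13] 1.53
after -26 -14 19 [107.58  12.62  46.68   2.92] 1.77
tick z 70 -72 -58 [-62.00148473  15.86951286] 338.625
tick z 70 -66 -58 [-61.64741499  15.7078329 ] 312.75
tick z 70 56 66 [60.71337323 15.29334013] 54.0
tick z 81 -72 -58 [-62.39122374  27.28103313] 368.25
tick z 81 -66 -58 [-61.84574155  27.47391883] 305.75
tick z 81 56 66 [61.76080269 27.60509293] 88.5
[ 509.02596445 -232.59036915   85.03628864] [ 0.35741735 -7.22586893  3.82723024]
```

The kinematics give about 29 mm of travel and the side camera about 31 ± 1.8 mm. I'll nudge it 0.5 mm and confirm the hold is steady.

>>> jog_arm(plan=[{"x": 0, "y": -0.5, "z": 0, "rx": 0, "ry": 0, "rz": 0, "grip": -1}, {"x": 0, "y": 0, "z": 0, "rx": 0, "ry": 0, "rz": 0, "grip": -1}, {"x": 0, "y": 0, "z": 0, "rx": 0, "ry": 0, "rz": 0, "grip": -1}, {"x": 0, "y": 0, "z": 0, "rx": 0, "ry": 0, "rz": 0, "grip": -1}, {"x": 0, "y": 0, "z": 0, "rx": 0, "ry": 0, "rz": 0, "grip": -1}])

```text
time_s: 12.08
eef_pos: [509.0, -232.2, 85.0]
tool_rot: [0.003, 0.999, 0.034, 0.001]
contact_force: [0.1, -6.9, 5.2]
width: 8.7
grip_force: 59.7
```

```bash
python3 -c "
from h import *
s=manip.sense();print(s['eef_pos'],s['width'],s['grip_force'],s['contact_force'])
print(manip.close_job())"
```

```text
[ 509.00225803 -232.22923723   85.00597724] 8.74864798646387 59.67618942260742 [ 0.14699015 -6.91412455  5.18267903]
the job is handed in; nothing more can be done
None
```

I handed the job in at about 12 s: the stop button was pressed fully down and released, its head was twisted clockwise to the hard stop, and the fingers are holding the gate at half open (30 mm, to within about 1–2 mm by my measurements); the hand-in returned no verdict.

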